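# Lock the folding rack with its C-hook

### The arm

A 7-joint arm with a two-finger parallel gripper is mounted at the origin on the work surface. World frame = base frame: x ahead of the robot, y to its left, z up, the work surface at z = 0. Lengths are in m, angles in rad, forces in N, time in s.
With the tool pointing down it reaches from about 0.375 to 0.925 m from the base axis. Payload 3.1 kg.
Tool frame: the origin (TCP) lies between the finger pads; the fingertips stand 19 mm ahead of it and the grasp point (between the pads) is the TCP; z points along the fingers, y is the line along which they close (so a half turn about z gives the same grasp; the last joint's range is limited). The gripper opens to 85 mm and grips with 20 to 120 N. Pads are 22 mm wide; open, the fingers measure 114 mm over their backs; the gripper's body (76 mm by 85 mm) begins 54 mm behind the grasp point. The pads swing forward as they close: fully open they stand 13 mm farther back than shut.
Start: joints at [-1.428, 0.383, 0.044, 1.598, -0.018, 1.161, -0.05], TCP at [0.155, 0.631, 0.25] pointing down, gripper open.
Joint ranges: [-2.61, 2.61], [-0.41, 2.15], [-1.48, 1.57], [0, 2.5], [-1.57, 4.71], [0.05, 1.97], [-2.85, 2.85]. Speed limits (rad/s): [2.79, 2.79, 3.14, 3.14, 3.14, 3.14, 3.14].

### API

Orientations are given as a unit quaternion [x, y, z, w].
In Python, from bench import move_ptp, movel, move_j, move_gripper, pause, inverse_kinematics, read_camera, camera_params, MotionError, sign_off, look_for, tip_of, read_time_s, read_qpos, read_joint_vel, read_effort, read_eef_pos, read_tcp_rot, read_ft_force, read_ft_torque, read_finger_gap, read_grasp_force gives the robot as it stands. Calls block until the motion is done:
- move_ptp(position, orientation): joint-space move of the TCP to a pose.
- movel(position, orientation=None, speed=0.15): straight line of the TCP; orientation=None keeps the orientation; speed is the mean speed in m/s.
- move_j(angles): joint-space move.
- move_gripper(opening, effort=None): finger opening in m; effort is the grip in N (None keeps the last); returns when the fingers have stopped.
- pause(seconds).
- inverse_kinematics(position, orientation): joint angles nearest the present ones, or None.
- read_camera(name): name is "side" or "top"; returns the picture (384x512x3 uint8, red, green, blue); there is no depth.
- camera_params(name): a dict with "K" (3x3 intrinsics, pixels), "camera_from_world" (4x4, takes a point from world to camera coordinates). Camera axes: x right, y down, z forward; pixel columns grow to the right and rows downward; lengths in m; the calibration is good to about 2 mm. A picture is of the moment at which its call begins. camera_params takes no time and is no camera call.
A pose or a line that the arm cannot do raises MotionError and nothing moves.
- sign_off(): hands the job in; it is judged then, once.
Trained networks look in the newest picture that a camera, given by its name, has taken for a name from the list of things; names that differ only in an ending like _2 or _b are one class to them, and where a whole thing is asked for, a point or a joint stands for the part that bears it (a point fixed in the world has none). Each returns a list of dicts, best first, with "confidence" (0 to 1); they miss things now and then, are a little off and sometimes report something else, mostly with a low value. They report only what shows in the picture. A call takes as long as a camera call. They do not tell look-alikes from the thing itself.
- look_for(camera, name): "at" ([column, row] in pixels, amid what is visible of it).
- tip_of(camera, name): "at" ([column, row] in pixels: a listed point, or the origin of a listed thing).
Readings, each from a call of its own:
- read_time_s(): time.
- read_qpos(): joint angles.
- read_joint_vel(): joint speeds.
- read_effort(): joint torques, N m.
- read_eef_pos(): TCP position.
- read_tcp_rot(): TCP orientation.
- read_ft_force(): force on the tool from outside, world axes, zero at the start.
- read_ft_torque(): the same for the moment, N m.
- read_finger_gap(): finger opening in m.
- read_grasp_force(): force on a finger pad.
Only numpy, scipy, OpenCV 4.12 (cv2) and the standard library are available. Lean on these libraries where they do the work, as an engineer would, in place of code of your own. Each camera call takes 0.05 s, during which the arm holds its last target. There are 200 camera calls.

### The job

Lock the drying rack open against the wind: take the C-shaped steel hook by its upright wooden grip, and swing its tip along its own curve through the steel ring on the rack's foot, coming from the side away from the rack. Set it down flat, grip upright, with the ring round the middle of its bend and the hook square to the ring (tip and grip equally far to either side), then let go. Leave the straight pin, which has the same kind of grip, where it lies.

Things in the scene. Friction and masses are not known exactly. Their poses are not given: they have to be found in the camera images.
- hook_grip (a point): Centre of the C-hook's upright wooden grip, 16 x 16 x 50 mm tall, 80 mm above the table at the start. The hook (about 100 g) is an 8 mm steel rod: a flat half circle of 50 mm centreline radius lying on the table, one end turned straight up into the grip. Axes: z up; grip faces square to x and y; the half circle's centre is 50 mm towards -x, its centreline 76 mm below this point.
- hook_bend (a point): Middle of the hook's half circle, on the rod's centreline; axes as hook_grip. Seen from above, the rod runs anticlockwise about the half circle's centre: from the grip (50 mm to +x of the centre) over this point (50 mm to +y of it) to the free tip (50 mm to -x, so 100 mm from the grip).
- ring (a point): Centre of the upright fixed ring on the foot of the white rack, 15 mm above the table. Hole 44 mm wide, open from 2 to 37 mm above the table; bar 7 mm. x: bore, level; y: level, towards the rack (foot bar from 40 mm, legs from 170 mm); -y side free. In the end the hook's axes point as the ring's, its half circle's centre 50 mm to -y; the tip enters from +x, turning anticlockwise seen from above.
- pin_mid (a point): Bystander, to be left alone: middle of the loose straight pin lying on the table near the hook, 8 mm above the table. 145 mm long along its x: an 8 mm steel rod with a 16 x 16 x 50 mm wooden grip at the -x end.
Not all that is in view belongs to the job. What is shaped like the part that bears hook_grip but orange or yellow is not meant.

How it is judged:
At the end, for the whole second after the job is handed in: Hook let go, lying flat through the ring: mid-bend within 20 mm (level) of the ring's centre, grip over 20 mm out on the ring's +x side, hook's x axis within 28 degrees of the bore, grip within 11 degrees of upright, its centre below 95 mm (horizontal distance between hook_bend and ring below 0.02 m and x of hook_grip in the frame of ring above 0.02 m and angle between the x axis of hook_grip and the x axis of ring, either way round below 0.5 rad and angle between hook_grip's own z axis and vertical below 0.2 rad and height (world z) of hook_grip below 0.095 m); the robot touches nothing.
It fails at once if the straight pin is moved by more than 30 mm (distance of pin_mid from where it was at the start of the episode above 0.03 m).
It also fails if it takes over 38 s, if anything falls off the work surface, if the arm or the gripper's body presses on something with over 40 N, if the wrist force passes 120 N, or if a joint passes its speed limit or range.

## Working session

There is one attempt and no reset: what is moved stays moved. The work goes in short steps, each a Python script; the robot and the scene stay as the last script left them, time stands still between calls to the robot, and variables do not carry over. Pictures are saved under pics/ and viewed, at most 10 in all, crops included, and the job is handed in when it is done.

```bash
ls; mkdir -p pics; python3 - <<'E'
from bench import *
import cv2, numpy as np
ims=[]
for c in ("side","top"):
    im=read_camera(c); cv2.imwrite(f"pics/{c}0.png",im[:,:,::-1])
    p=camera_params(c); print(c,p["K"],np.array(p["camera_from_world"]).round(4).tolist())
    for n in ("hook_grip","hook_bend","ring","pin_mid"):
        print(n,[(np.round(d["at"],1).tolist(),round(d["confidence"],2)) for d in tip_of(c,n)])
print(read_time_s(),read_tcp_rot())
E
```

```text
pics
side [[348.82240191   0.         251.00458239]
 [  0.         348.82240191 189.28236852]
 [  0.           0.           1.        ]] [[-0.8841, -0.4669, -0.0175, 0.3973], [-0.3011, 0.5979, -0.7429, 0.2787], [0.3573, -0.6515, -0.6692, 0.5573], [0.0, 0.0, 0.0, 1.0]]
hook_grip [([315.8, 173.2], 0.68), ([301.4, 217.5], 0.66), ([340.9, 146.8], 0.55), ([237.7, 140.6], 0.52)]
hook_bend [([353.6, 187.4], 0.9), ([299.5, 183.2], 0.83), ([257.3, 154.3], 0.6), ([316.6, 266.2], 0.59)]
ring [([197.2, 287.0], 0.88)]
pin_mid [([233.5, 180.1], 0.54)]
top [[430.84642794   0.         251.9736077 ]
 [  0.         430.84642794 194.69466556]
 [  0.           0.           1.        ]] [[0.0166, -0.9999, -0.0003, -0.0973], [-0.9964, -0.0166, -0.0831, 0.4908], [0.0831, 0.0017, -0.9965, 1.0884], [0.0, 0.0, 0.0, 1.0]]
hook_grip [([358.1, 247.4], 0.81), ([325.8, 140.8], 0.73), ([250.4, 240.8], 0.53), ([308.6, 234.3], 0.46)]
hook_bend [([320.3, 213.6], 0.79), ([336.7, 162.0], 0.61), ([337.7, 264.6], 0.58), ([233.0, 264.9], 0.52)]
ring [([173.3, 185.5], 0.97)]
pin_mid [([292.5, 154.0], 0.69)]
0.5 [ 1.20077912e-01  9.92764470e-01 -4.63122255e-05 -5.53852976e-06]
```

View pics/side0.png

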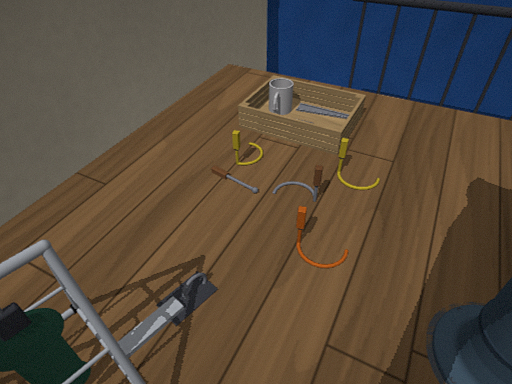

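View pics/top0.png

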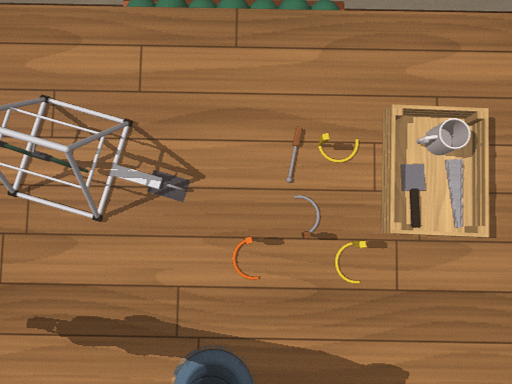

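The side view shows the steel hook with a brown grip at (318,178), and the ring on the plate near (197,285). The top view shows the steel hook with its grip near (308,234) and its bend near (320,213).
Possible mix-ups (top pixels): yellow hooks (325,140) and (360,245), orange hook (249,241), and the pin's grip (298,135). I choose the steel hook with its grip at (308,234), and will check it in a close crop.

```bash
cat > h.py <<'E'
from bench import *
import cv2, numpy as np
P={c:(np.array(camera_params(c)["K"]),np.array(camera_params(c)["camera_from_world"])) for c in("side","top")}
def proj(c,X):
    K,T=P[c]; p=np.atleast_2d(X)@T[:3,:3].T+T[:3,3]; p=p@K.T; return p[:,:2]/p[:,2:]
def atz(c,uv,z):
    K,T=P[c]; R=T[:3,:3]; o=-R.T@T[:3,3]; d=R.T@np.linalg.inv(K)@np.array([*uv,1.]); return o+d*(z-o[2])/d[2]
def tri(us,ut):
    A=[]
    for c,uv in(("side",us),("top",ut)):
        M=P[c][0]@P[c][1][:3]; A+=[uv[0]*M[2]-M[0],uv[1]*M[2]-M[1]]
    X=np.linalg.svd(np.array(A))[2][-1]; return X[:3]/X[3]
E
python3 - <<'E'
from h import *
print("grip tri",tri((315.8,173.2),(308.6,234.3)),"top@.08",atz("top",(308.6,234.3),.08))
print("bend tri",tri((299.5,183.2),(320.3,213.6)),atz("top",(320.3,213.6),.004))
print("ring",tri((197.2,287),(173.3,185.5)),atz("top",(173.3,185.5),.015))
print("pin",tri((233.5,180.1),(292.5,154)))
print("plate pts",atz("top",(110,170),.01),atz("top",(165,183),.01))
t=cv2.imread("pics/top0.png");s=cv2.imread("pics/side0.png")
z=lambda im,x,y,w,h:cv2.resize(im[y:y+h,x:x+w],(400,300),interpolation=cv2.INTER_CUBIC)
cv2.imwrite("pics/crop1.png",np.vstack([np.hstack([z(t,270,180,80,60),z(t,130,155,80,60)]),np.hstack([z(s,260,155,80,60),z(s,160,255,80,60)])]))
E
```

```text
grip tri [ 0.39632074 -0.22675339  0.08081608] top@.08 [ 0.39368313 -0.22764905  0.08      ]
bend tri [ 0.44866212 -0.26827617 -0.00178479] [ 0.44735035 -0.26771445  0.004     ]
ring [0.51025345 0.11357876 0.01286266] [0.51335083 0.11505611 0.015     ]
pin [ 0.60245131 -0.19377582  0.0067684 ]
plate pts [0.55177437 0.28250733 0.01      ] [0.52004211 0.13780191 0.01      ]
```

View pics/crop1.png

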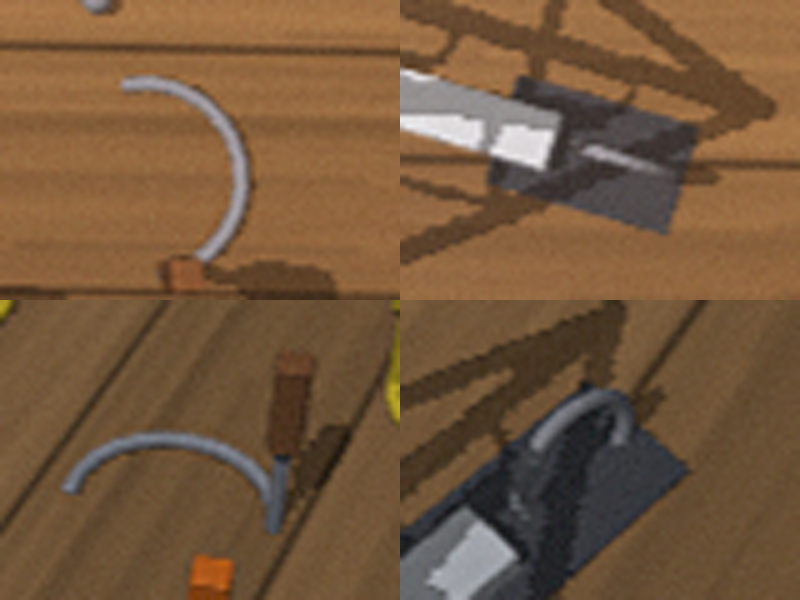

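The crop confirms a grey steel rod with a brown grip; the hook is the right one. The ring is in line with the foot bar on the plate. Next I'll refine the hook and ring poses and plan the path with IK.

```bash
python3 - <<'E'
from h import *
from scipy.optimize import least_squares
from scipy.spatial import cKDTree
def mask(f,x0,y0,x1,y1):
    hsv=cv2.cvtColor(cv2.imread(f),cv2.COLOR_BGR2HSV)[y0:y1,x0:x1].astype(int)
    r,c=np.nonzero((hsv[...,1]<75)&(hsv[...,2]>75)); return np.c_[c+x0,r+y0].astype(float)
mt=mask("pics/top0.png",285,190,325,236); ms=mask("pics/side0.png",268,175,320,205)
print(len(mt),len(ms))
def model(q):
    x,y,t=q; a=np.linspace(0,np.pi,120)
    return np.c_[x+.05*np.cos(a+t),y+.05*np.sin(a+t),0*a+.004]
def grip(q): return np.array([q[0]+.05*np.cos(q[2]),q[1]+.05*np.sin(q[2]),.08])
def res(q):
    M=model(q); o=[]
    for c,m,g in(("top",mt,(308.6,234.3)),("side",ms,(316.8,174.5))):
        p=proj(c,M); o+=[cKDTree(p).query(m)[0]/np.sqrt(len(m)), cKDTree(m).query(p[15:])[0]/10]
        o.append((proj(c,grip(q))[0]-g)*.5)
    return np.concatenate(o)
f=least_squares(res,[.446,-.221,np.radians(187)],loss="soft_l1",x_scale=[.01,.01,.1],diff_step=1e-4)
q=f.x; print("hook",q[:2],np.degrees(q[2]),"grip",grip(q),f.cost, [proj(c,grip(q))[0].round(1).tolist() for c in("side","top")])
for n,a,b in(("up",(520,78),(697,125)),("lo",(490,183),(667,233)),("ring",(585,150),(690,180))):
    z=.03 if n=="ring" else .002
    A,B=[atz("top",(130+(k[0]-400)/5,155+k[1]/5),z) for k in(a,b)]; d=A-B; print(n,A,B,np.degrees(np.arctan2(d[1],d[0])))
print("sidecam",-P["side"][1][:3,:3].T@P["side"][1][:3,3])
for ut in((130,123),(100,217)): 
    X=tri((45,245),ut); print("rack corner",X,proj("side",X),proj("top",X))
t=cv2.imread("pics/top0.png");s=cv2.imread("pics/side0.png")
np.save("hook.npy",q)
E
```

```text
168 203
hook [ 0.442905  -0.2120189] 195.9266762158274 grip [ 0.39482432 -0.22573925  0.08      ] 1.9992544662297334 [[318.1, 174.1], [307.8, 233.8]]
up [0.55319159 0.16945314 0.002     ] [0.52987816 0.0756881  0.002     ] 76.03729594219746
lo [0.49752591 0.18319143 0.002     ] [0.47283871 0.08973433 0.002     ] 75.20300341162118
ring [0.51284032 0.12841528 0.03      ] [0.49833656 0.07429573 0.03      ] 74.99755998727595
sidecam [0.23609124 0.38196233 0.58693375]
rack corner [0.65782729 0.21197686 0.16130319] [[ 68.33099207 245.2056968 ]] [[121.14513512 115.0966688 ]]
rack corner [0.45667767 0.24251386 0.3256568 ] [[124.08087053 234.14075526]] [[ 73.49394523 197.23505667]]
```

```bash
python3 - <<'E'
from h import *
q=np.load("hook.npy")
A,B=[atz("top",(130+(k[0]-400)/5,155+k[1]/5),.015) for k in((560,115),(545,170))]; print("bar end",(A+B)/2)
y=np.array([np.cos(np.radians(75.4)),np.sin(np.radians(75.4)),0])
def ring(c):
    a=np.linspace(0.1,np.pi-.1,40); return np.array([*c,.015])+.0255*(np.cos(a)[:,None]*y+np.sin(a)[:,None]*[0,0,1])
a=np.linspace(0,np.pi,60); H=np.c_[q[0]+.05*np.cos(a+q[2]),q[1]+.05*np.sin(a+q[2]),0*a+.004]
out=[]
for c,r1,r2 in(("top",(270,180),(130,155)),("side",(260,155),(160,255))):
    im=cv2.imread(f"pics/{c}0.png"); row=[]
    for r,ls in((r1,[(H,(0,255,0))]),(r2,[(ring((.511,.1136)),(0,255,0)),(ring((.5045,.100)),(0,0,255))])):
        z=cv2.resize(im[r[1]:r[1]+60,r[0]:r[0]+80],(400,300),interpolation=cv2.INTER_CUBIC)
        for X,col in ls: cv2.polylines(z,[np.int32(((proj(c,X)-r)+.5)*5)],False,col,1)
        row.append(z)
    out.append(np.hstack(row))
cv2.imwrite("pics/ov.png",np.vstack(out))
E
```

```text
bar end [0.51802407 0.14839155 0.015     ]
```

View pics/ov.png

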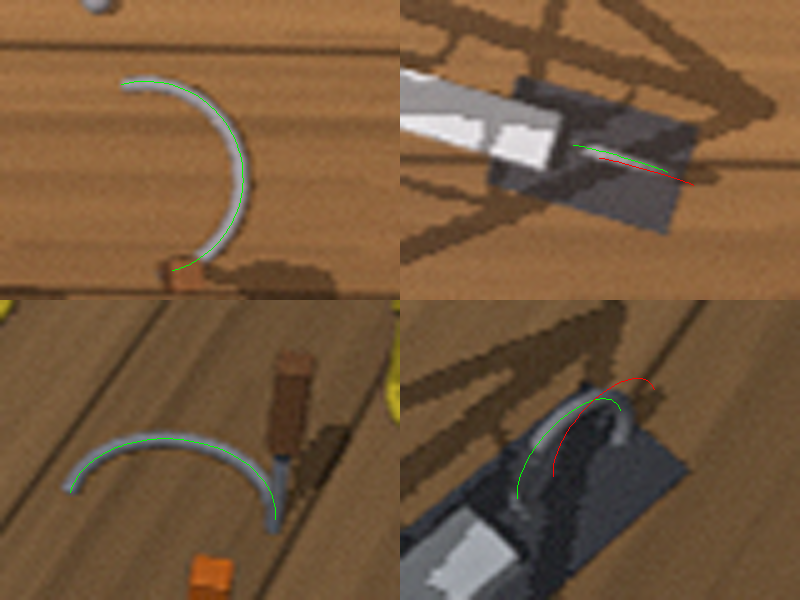

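```bash
python3 - <<'E'
from h import *
from scipy.spatial.transform import Rotation as R
for ut in((130,123),(100,217),(45,98),(14,192),(68,150)):
    X=tri((45,245),ut); print(ut,X.round(3),np.linalg.norm(proj("side",X)-(45,245)).round(1))
def quat(psi): # tool down, tool y axis at angle psi
    y=np.array([np.cos(psi),np.sin(psi),0]); z=np.array([0,0,-1.]); return R.from_matrix(np.c_[np.cross(y,z),y,z]).as_quat()
print(quat(0), "start y ang",np.degrees(np.arctan2(*R.from_quat(read_tcp_rot()).as_matrix()[[1,0],1])))
q=np.load("hook.npy"); C=np.array([.4974,.0631])
for off in(0,90,180,270):
    o=np.radians(off); g=q[:2]+.05*np.array([np.cos(q[2]),np.sin(q[2])])
    L=[(g,q[2],.082),(g,q[2],.25)]
    for d in(-118,-80,-40,0):
        t=np.radians(345.4+d); L.append((C+.05*np.array([np.cos(t),np.sin(t)]),t,.1))
    print(off)
    for p,t,z in L:
        j=inverse_kinematics([*p,z],quat(t+o)); print("  ",p.round(3),z,None if j is None else np.round(j,2))
for p in([.155,.631,.45],[.1,.42,.45],[.1,.42,.4],[.42,-.1,.4],[.155,.631,.5]): 
    j=inverse_kinematics(p,read_tcp_rot()); print(p,None if j is None else np.round(j,2))
E
```

```text
(130, 123) [0.658 0.212 0.161] 23.3
(100, 217) [0.457 0.243 0.326] 79.8
(45, 98) [0.622 0.293 0.295] 58.0
(14, 192) [0.455 0.314 0.39 ] 11.4
(68, 150) [0.553 0.274 0.289] 1.4
[0.70710678 0.70710678 0.         0.        ] start y ang 76.20680176724186
0
   [ 0.395 -0.226] 0.082 [-0.66  0.81  1.38  2.22 -0.99  1.01 -1.55]
   [ 0.395 -0.226] 0.25 [ 0.17 -0.    0.26  2.06  0.    1.08 -2.43]
   [0.464 0.026] 0.1 [-1.24  0.75  1.38  2.19 -0.91  1.01 -1.64]
   [0.493 0.013] 0.1 [-0.9   0.43  0.92  2.12 -0.48  0.81 -1.33]
   [0.526 0.022] 0.1 [-0.85  0.48  0.88  2.04 -0.5   0.84 -0.64]
   [0.546 0.05 ] 0.1 [-0.75  0.46  0.7   1.99 -0.4   0.83 -0.08]
90
   [ 0.395 -0.226] 0.082 [-0.09  0.3   0.58  2.2  -0.25  0.7  -0.63]
   [ 0.395 -0.226] 0.25 [-1.05 -0.32  1.34  2.09  0.34  1.15 -1.15]
   [0.464 0.026] 0.1 [-0.92  0.34  0.88  2.18 -0.38  0.77 -0.53]
   [0.493 0.013] 0.1 [-0.85  0.41  0.86  2.12 -0.43  0.8   0.2 ]
   [0.526 0.022] 0.1 [-0.75  0.44  0.75  2.04 -0.41  0.82  0.85]
   [0.546 0.05 ] 0.1 [-0.67  0.44  0.6   1.98 -0.34  0.82  1.43]
180
   [ 0.395 -0.226] 0.082 [-0.38  0.39  0.92  2
[... 365 characters left out ...]
 -0.226] 0.082 [ 0.79  0.29 -0.39  2.17  0.17  0.71  2.13]
   [ 0.395 -0.226] 0.25 [-0.7  -0.07  1.12  2.08  0.07  1.09  2.24]
   [0.464 0.026] 0.1 [-0.65  0.27  0.56  2.17 -0.21  0.75  2.45]
   [0.493 0.013] 0.1 [ 0.91  0.66 -1.24  2.04  0.76  1.    2.34]
   [0.526 0.022] 0.1 [-1.13  0.91  1.37  2.05 -1.02  1.13 -1.8 ]
   [0.546 0.05 ] 0.1 [-1.06  0.71  1.15  2.   -0.79  0.98 -1.33]
[0.155, 0.631, 0.45] [-1.44  0.29  0.06  1.31 -0.02  1.54 -0.05]
[0.1, 0.42, 0.45] [-1.47 -0.16  0.03  1.79  0.    1.51 -0.11]
[0.1, 0.42, 0.4] [-1.46 -0.14  0.03  1.88  0.    1.41 -0.11]
[0.42, -0.1, 0.4] [-0.97 -0.36  0.88  1.91  0.28  1.47  1.18]
[0.155, 0.631, 0.5] [-1.44  0.29  0.06  1.21 -0.02  1.64 -0.05]
```

```bash
cat >> h.py <<'E'
from scipy.spatial.transform import Rotation as R
def quat(psi): # tool down, tool y axis (closing) at angle psi
    y=np.array([np.cos(psi),np.sin(psi),0]); z=np.array([0,0,-1.]); return R.from_matrix(np.c_[np.cross(y,z),y,z]).as_quat()
Q=np.load("hook.npy"); G=Q[:2]+.05*np.array([np.cos(Q[2]),np.sin(Q[2])])
def st(): print("t",read_time_s(),"tcp",read_eef_pos().round(4),"q",np.round(read_qpos(),2),"F",read_ft_force().round(1),"gap",round(read_finger_gap(),4),"grip",read_grasp_force())
E
python3 - <<'E'
from h import *
move_ptp([.1,.42,.45],read_tcp_rot())
j=np.array(read_qpos()); j[0]=.52; j[6]=-.77; move_j(j); st()
move_gripper(.06,80)
move_ptp([*G,.2],quat(Q[2]+np.pi/2)); st()
for c in("side","top"): cv2.imwrite(f"pics/pre_{c}.png",read_camera(c)[:,:,::-1])
a=cv2.imread("pics/pre_side.png");b=cv2.imread("pics/pre_top.png")
cv2.imwrite("pics/pre.png",np.hstack([cv2.resize(a[90:290,200:400],(400,400)),cv2.resize(b[130:330,210:410],(400,400))]))
E
```

```text
t 4.1917 tcp [ 0.3451 -0.2598  0.449 ] q [ 0.52 -0.16  0.03  1.79  0.    1.51 -0.77] F [ 0.1  0.4 -0.3] gap 0.0853 grip 0.0
t 5.575 tcp [ 0.3959 -0.2266  0.2013] q [ 0.47  0.07 -0.04  2.1   0.    0.97 -0.87] F [0.2 0.1 0.2] gap 0.0601 grip 0.0
```

View pics/pre.png

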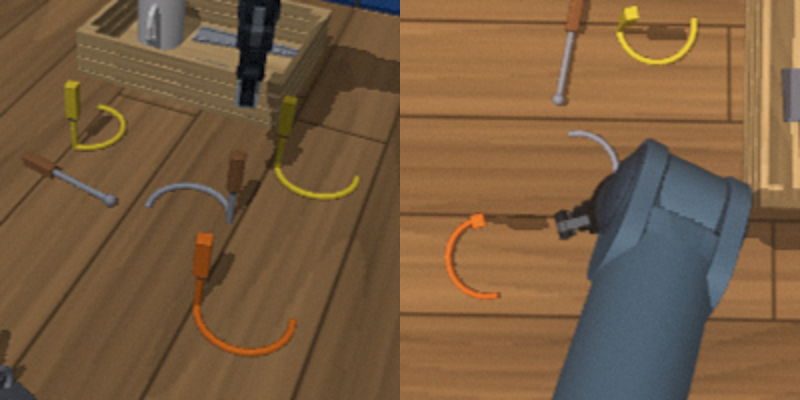

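The view shows the gripper directly above the steel hook's grip (left half (250,90), grip at (237,170)), with the yellow and orange hooks clear of it. Now I'll descend, grasp and lift.

```bash
python3 - <<'E'
from h import *
s=quat(Q[2]+np.pi/2)
movel([*G,.083],s,.12); st()
move_gripper(0.0,80); st()
movel([*G,.2],s,.12); st()
for c in("side","top"): cv2.imwrite(f"pics/l_{c}.png",read_camera(c)[:,:,::-1])
a=cv2.imread("pics/l_side.png");b=cv2.imread("pics/l_top.png")
cv2.imwrite("pics/l.png",np.hstack([cv2.resize(a[90:290,200:400],(400,400)),cv2.resize(b[130:330,210:410],(400,400))]))
E
```

```text
t 6.8 tcp [ 0.3955 -0.2261  0.0837] q [ 0.46  0.26 -0.04  2.18  0.02  0.7  -0.88] F [-0.3  0.6 -0.1] gap 0.0599 grip 0.0
t 7.2667 tcp [ 0.395  -0.226   0.0835] q [ 0.46  0.26 -0.04  2.18  0.02  0.7  -0.88] F [-1.   0.8  4.3] gap 0.0147 grip 77.76222109794617
t 8.3917 tcp [ 0.3941 -0.2254  0.1991] q [ 0.47  0.07 -0.04  2.1   0.    0.97 -0.87] F [-0.4  0.8 -1.1] gap 0.0146 grip 77.7960455417633
```

View pics/l.png

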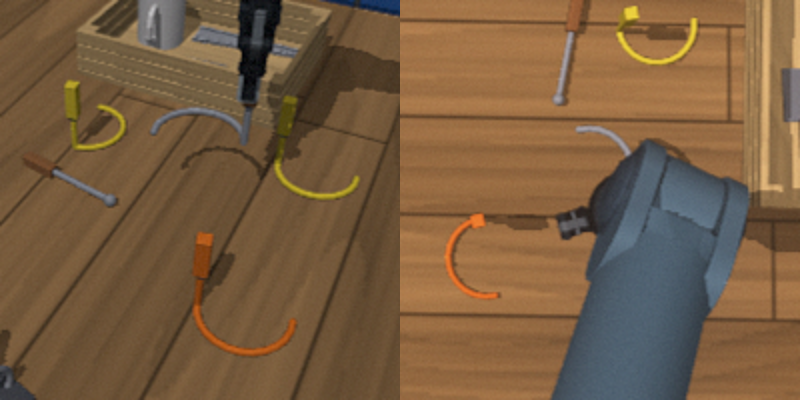

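The hook is lifted level in the grasp (arc at about (200,115) in the left half), and nothing else has moved. Next I go to the sweep start beside the ring.

```bash
cat >> h.py <<'E'
RING=np.array([.510,.1115]); TR=np.radians(345.4); C=RING-.05*np.array([-np.sin(TR),np.cos(TR)])
def pose(d,z): t=TR+np.radians(d); return [*(C+.05*np.array([np.cos(t),np.sin(t)])),z],quat(t+np.pi/2)
E
python3 - <<'E'
from h import *
move_ptp(*pose(-118,.2)); st()
p,o=pose(-118,.096); movel(p,o,.1); st()
out=[]
a=np.linspace(0,np.pi,40); t=TR-np.radians(118)
H=np.c_[C[0]+.05*np.cos(a+t),C[1]+.05*np.sin(a+t),0*a+.017]
for c,r in(("side",(150,215)),("top",(130,145))):
    im=read_camera(c)[:,:,::-1]; cv2.imwrite(f"pics/s_{c}.png",im)
    z=cv2.resize(im[r[1]:r[1]+100,r[0]:r[0]+100],(400,400),interpolation=cv2.INTER_CUBIC)
    cv2.polylines(z,[np.int32((proj(c,H)-r+.5)*4)],False,(0,255,0),1); out.append(z)
cv2.imwrite("pics/s.png",np.hstack(out))
E
```

```text
t 9.5167 tcp [0.4633 0.024  0.1997] q [ 0.17  0.11 -0.32  2.07  0.04  0.98 -0.92] F [-0.3 -0.1 -0.7] gap 0.0155 grip 77.78297424316406
t 10.7083 tcp [0.4643 0.0264 0.0966] q [ 0.14  0.27 -0.31  2.14  0.12  0.75 -0.99] F [ 0.5 -0.9 -0.4] gap 0.0152 grip 77.79427528381348
```

View pics/s.png

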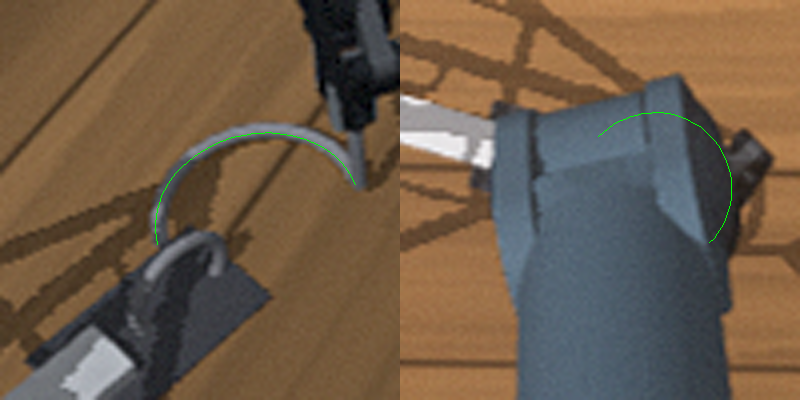

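The hook hangs level at the expected arc (green), with its tip at (157,240) just beyond the ring at (185,245). Now I sweep it in with the force monitored.

```bash
python3 - <<'E'
from h import *
f0=read_ft_force()
for d in np.linspace(-118,0,10)[1:]:
    p,o=pose(d,.096); movel(p,o,.045); f=read_ft_force()-f0; print(round(d),f.round(1))
    if np.linalg.norm(f)>8: print("STOP"); break
st()
im=read_camera("side")[:,:,::-1]; r=(150,215)
z=cv2.resize(im[r[1]:r[1]+100,r[0]:r[0]+130],(780,600),interpolation=cv2.INTER_CUBIC)
cv2.imwrite("pics/e.png",z)
E
```

```text
-105 [ 1.2 -1.  -0. ]
-92 [ 0.6 -1.7 -0.8]
-79 [ 0.8 -1.2  0.1]
-66 [ 0.8 -0.8 -0.1]
-52 [-0.1 -1.  -1.2]
-39 [ 0.5 -1.3 -0.4]
-26 [ 1.2 -1.   0.1]
-13 [ 1.6 -1.  -0. ]
0 [ 0.8 -0.7  0.2]
t 14.4083 tcp [0.5455 0.05   0.0959] q [ 0.4   0.48 -0.67  1.93  0.39  0.86  0.84] F [ 0.1  0.3 -0.6] gap 0.0148 grip 77.80001521110535
```

View pics/e.png

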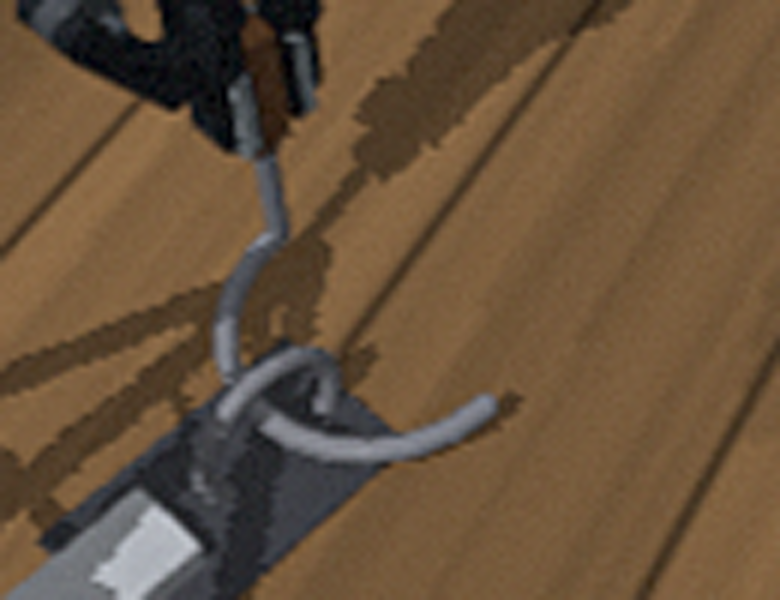

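The rod now passes through the ring (at about (250,390)), with the grip on the far side and the tip at (490,400). Next I lower until contact and release.

```bash
python3 - <<'E'
from h import *
f0=read_ft_force(); p,o=pose(0,.096)
for z in np.arange(.091,.0815,-.0015):
    p[2]=z; movel(p,o,.02); f=read_ft_force()-f0
    if f[2]>3: break
print(z,f); st()
move_gripper(.05); pause(.3); st()
p[2]=.2; movel(p,o,.12); p[2]=.3
out=[]
try: move_ptp([.40,-.1,.35],o)
except MotionError as e: print(e)
st()
a=np.linspace(0,np.pi,40); H=np.c_[C[0]+.05*np.cos(a+TR),C[1]+.05*np.sin(a+TR),0*a+.005]
for c,r in(("side",(150,195)),("top",(130,135))):
    im=read_camera(c)[:,:,::-1]; cv2.imwrite(f"pics/f_{c}.png",im)
    for n in("hook_grip","hook_bend","ring"): print(c,n,[(np.round(d["at"],1).tolist(),round(d["confidence"],2)) for d in tip_of(c,n)])
    z=cv2.resize(im[r[1]:r[1]+100,r[0]:r[0]+100],(400,400),interpolation=cv2.INTER_CUBIC)
    cv2.polylines(z,[np.int32((proj(c,H)-r+.5)*4)],False,(0,255,0),1); out.append(z)
cv2.imwrite("pics/f.png",np.hstack(out))
E
```

```text
0.08499999999999999 [-0.9088891  -1.29054345  4.49196028]
t 15.8583 tcp [0.5462 0.0505 0.0855] q [ 0.39  0.49 -0.66  1.94  0.4   0.84  0.83] F [-1.  -0.9  3.2] gap 0.0149 grip 78.2068383693695
t 16.5917 tcp [0.5458 0.0505 0.085 ] q [ 0.39  0.5  -0.66  1.94  0.4   0.84  0.83] F [-0.2  0.1  0.4] gap 0.0497 grip 0.0
t 18.7083 tcp [ 0.4001 -0.0995  0.3493] q [ 0.99 -0.17 -0.74  1.96 -0.12  1.31  1.6 ] F [-1.1  0.5  0.2] gap 0.0502 grip 0.0
side hook_grip [([302.3, 218.5], 0.79), ([236.0, 141.0], 0.79), ([341.8, 146.9], 0.65), ([191.8, 232.1], 0.6)]
side hook_bend [([354.9, 185.0], 0.92), ([316.0, 265.3], 0.85), ([258.4, 154.1], 0.84), ([189.3, 287.8], 0.58)]
side ring [([197.1, 282.6], 0.56)]
top hook_grip [([324.7, 139.0], 0.8), ([357.7, 244.6], 0.74), ([198.3, 168.7], 0.52)]
top hook_bend [([338.1, 161.4], 0.74), ([337.2, 266.4], 0.64), ([176.7, 188.2], 0.57)]
top ring [([174.6, 183.4], 0.75)]
```

View pics/f.png

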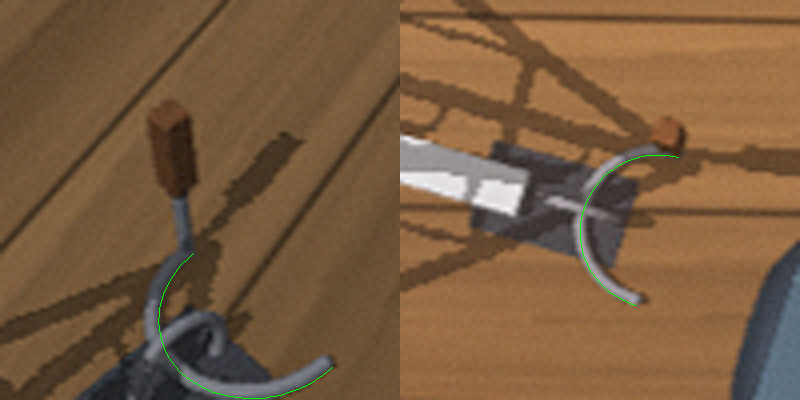

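The hook lies through the ring, grip standing, close to the planned arc. I'll check the numbers: tilt, distance and yaw.

```bash
python3 - <<'E'
from h import *
gs=(150+172/4,195+149/4); gt=(198.3,168.7)
g=tri((191.8,232.1),gt); print("grip",g, "mine",tri(gs,gt))
b=tri((189.3,287.8),(176.7,188.2)); print("bend",b,"ring",tri((197.1,282.6),(174.6,183.4)))
tip=atz("top",(130+240/4,135+299/4),.006); print("tip top",tip,"side",atz("side",(150+330/4,195+361/4),.006))
top_=tri((150+170/4,195+105/4),(130+(667-400)/4,135+131/4)); print("grip top",top_)
foot=atz("side",(150+189/4,195+248/4),.006); print("foot",foot)
d=g[:2]-tip[:2]; print("yaw",np.degrees(np.arctan2(d[1],d[0])),"len",np.hypot(*d),"want",np.degrees(TR)-360)
v=top_-foot; print("tilt",np.degrees(np.arctan2(np.hypot(*v[:2]),v[2])),v)
m=(g[:2]+tip[:2])/2; y=np.array([-d[1],d[0]])/np.hypot(*d); print("bend est",m+.05*y,"ring",RING)
E
```

```text
grip [0.55104905 0.04450688 0.0759722 ] mine [0.55029403 0.04406075 0.07564722]
bend [0.51301614 0.11151523 0.00292997] ring [0.51442502 0.10892127 0.01852497]
tip top [0.45164131 0.07130088 0.006     ] side [0.450023  0.0742172 0.006    ]
grip top [0.54758966 0.04348455 0.10770976]
foot [0.54785761 0.04982257 0.006     ]
yaw -15.084813049988808 len 0.10295542000772448 want -14.600000000000023
tilt 3.5689398714975034 [-0.00026795 -0.00633802  0.10170976]
bend est [0.51435761 0.10618096] ring [0.51   0.1115]
```

All within tolerance: bend to ring is at most about 7 mm, yaw error under 1°, tilt about 3.6°, grip height about 78 mm. The robot is clear of everything.

```bash
python3 -c "
from bench import *
print(sign_off(), read_time_s())"
```

```text
the job is handed in; nothing more can be done
the job is handed in; nothing more can be done
```

The C-hook is through the ring, lying flat with its grip upright and let go, and the job is handed in; my last check put it about 7 mm off the ring centre, under 1° off square and about 4° off upright, at about 19 s on the clock, with the pin never approached.

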